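# Point out the medium loudspeaker for the record photograph

### The job

For the record photograph, press the camera self-timer's round button fully down with the fingertips and let it come up again. Then point with the fingertips at the medium-sized of the three bare loudspeaker units lying face up: bring them just above the middle of its central cap, about 2 cm away, hold there for three seconds while the picture is taken, and finish there, still pointing. Do not touch any of the loudspeakers, and do not move or pick up anything.

Things in the scene. Friction and masses are not known exactly. Their poses are not given: they have to be found in the camera images.
- large_driver_cap (a point): the large one of three bare loudspeaker units (black round basket on a steel magnet, grey cone, pale central cap), lying loose on its magnet with its cone facing up; outside diameter 140 mm, rim 64 mm above the table. This point is the top of the central cap (42 mm across), on the unit's axis, 60 mm above the table (4 mm below the rim); z up. The units' places vary and are exchanged from run to run
- medium_driver_cap (a point): the medium one of three bare loudspeaker units (black round basket on a steel magnet, grey cone, pale central cap), lying loose on its magnet with its cone facing up; outside diameter 104 mm, rim 52 mm above the table. This point is the top of the central cap (31 mm across), on the unit's axis, 48 mm above the table (4 mm below the rim); z up. The units' places vary and are exchanged from run to run
- small_driver_cap (a point): the small one of three bare loudspeaker units (black round basket on a steel magnet, grey cone, pale central cap), lying loose on its magnet with its cone facing up; outside diameter 72 mm, rim 40 mm above the table. This point is the top of the central cap (22 mm across), on the unit's axis, 36 mm above the table (4 mm below the rim); z up. The units' places vary and are exchanged from run to run
- release_top (a point): top centre of the round push button, 30 mm across, plain grey in a low black collar, 58 mm above the table when up, on the camera's self-timer: a grey box 75 x 115 x 36 mm fixed to the table, its place and yaw vary. The button lies 26 mm from the box's centre along the box's long side, at the box's -y end; the box's y axis is this point's y axis, z is up. At the other end, 60 mm from the button, is a flat black dial 7 mm high that does nothing
- release (a joint): travel of that button, m: 0 when up, grows as it is pressed straight down, 0.006 fully down; spring, about 4 N fully down; it comes up by itself when let go
- jar: small glass screw jar with a steel lid, 32 mm across, 50 mm high, standing loose among the loudspeakers; origin at the centre of its underside
- spool: small wooden spool, 32 mm across, 40 mm high, standing loose among the loudspeakers; origin at the centre of its underside
- screwdriver: screwdriver, 190 mm long, lying loose on the left, near the robot; origin on its long axis
- tape: roll of paper tape, 96 mm across, 25 mm high, lying loose on the right, near the robot; origin at the centre of its underside
- mug: white mug, 80 mm across, 90 mm high, standing loose behind the loudspeakers on the left; origin at the centre of its underside
- book: blue book 132 x 190 mm, 28 mm thick, lying loose behind the loudspeakers on the right; origin at the centre of its underside
Things that resemble listed ones, but are neither listed nor needed, are in the scene too. Leave any brown look-alike of the part that bears release_top alone. What is shaped like the part that bears medium_driver_cap but blue is not meant.

How it is judged (in metres and radians):
On the way, in this order (a step that is already met when the one before it is completed fails the run):
1. the self-timer's button is pressed fully down with the fingers (value of joint release above 0.0045 m and contact force between the fingers and release above 0.5 N), for 0.1 s.
2. the button is up again and the fingertips are just above the medium loudspeaker's cap, and stay there for 2 s (horizontal distance between the grasp point and medium_driver_cap below 0.025 m and z of the grasp point in the frame of medium_driver_cap between 0.016 and 0.075 m and value of joint release below 0.002 m), for 2 s.
At the end, for the whole second after the job is handed in: Still pointing: the grasp point (19 mm behind the fingertips) is within 25 mm horizontally of the middle of the medium loudspeaker's cap and 16 to 75 mm above it; the button is up (under 2 mm); each loudspeaker is within 10 mm, each other loose thing within 15 mm, of its start (all of step 2 and distance of each of large_driver_cap, medium_driver_cap, small_driver_cap from where it was at the start of the episode below 0.01 m and distance of each of jar, spool, screwdriver, tape, mug, book from where it was at the start of the episode below 0.015 m); the robot touches nothing.
It fails at once if a loudspeaker is touched by the robot (contact force between any of the fingers, the arm and large_driver above 0.3 N or contact force between any of the fingers, the arm and medium_driver above 0.3 N or contact force between any of the fingers, the arm and small_driver above 0.3 N).
It fails at once if something loose is pushed away, lifted or carried (not (distance of each of large_driver_cap, medium_driver_cap, small_driver_cap from where it was at the start of the episode below 0.01 m and distance of each of jar, spool, screwdriver, tape, mug, book from where it was at the start of the episode below 0.015 m)).
It also fails if it takes over 38 s, if anything falls off the work surface, if the arm or the gripper's body presses on something with over 40 N, if the wrist force passes 120 N, or if a joint passes its speed limit or range.

### The arm

A 6-joint arm with a two-finger parallel gripper is mounted at the origin on the work surface. World frame = base frame: x ahead of the robot, y to its left, z up, the work surface at z = 0. Lengths are in mm, angles in degrees, forces in N, time in s.
With the tool pointing down it reaches from about 350 to 850 mm from the base axis. Payload 8.1 kg.
Tool frame: the origin (TCP) lies between the finger pads; the fingertips stand 22 mm ahead of it and the grasp point (between the pads) lies 3 mm ahead of it; z points along the fingers, y is the direction in which the jaws open and shut (so a half turn about z gives the same grasp; the last joint's range is limited). The gripper opens to 85 mm and grips with 20 to 120 N. Pads are 22 mm wide; open, the fingers measure 114 mm over their backs; the gripper's body (76 mm by 85 mm) begins 54 mm behind the grasp point. The pads swing forward as they close: fully open they stand 13 mm farther back than shut.
Start: joints at [62.086, 7.471, 85.268, -0, 87.261, -4.893], TCP at [234.625, 552.229, 253.292] pointing down, gripper open.
Joint ranges: [-169.43, 169.43], [-51.17, 129.36], [1.28, 143.12], [-76.62, 256.62], [0, 156.53], [-152.29, 152.29]. Speed limits (degrees/s): [136.94, 136.94, 159.86, 180, 180, 180].

### API

Orientations are given as [roll, pitch, yaw] about the fixed x, y, z axes, in that order (R = Rz(yaw) Ry(pitch) Rx(roll)).
In Python, from bench import r gives the robot as it stands.
- The arm moves only by the tool drive_tool, never from a script. Its argument "moves" is a list of rows, each a list of 2 entries, a list of its own where there are three numbers: the shift along the world's x, y, z in mm, then the turn about the world's z in degrees. A call has exactly 8 rows; each row is the pose to reach, as a shift and turn from the pose commanded when the call began; what a row does not reach only later rows make up. A row lasts 1/12 s, in which the tool goes at most 41.7 mm and 7.16 degrees, less where a joint would pass 70% of its speed; a pose out of reach is approached as far as the arm can. A call with a gripper value outside its range is refused whole. "fingers" is the finger opening in mm, from 0 to 85.4, set as the call begins (left out, the last holds). The fingers move at their own pace and stop on an object; "squeeze" is the grip in N (left out, the last holds). Time passes only in rows, so rows that repeat a pose let the fingers close, or fill a call up. It gives the time, the measured TCP pose, the force and the opening at its end, in the units of the state.
- r.sense(): the state, without advancing time (a new reading comes with each control period).
- r.snapshot(name): name is "scene" or "top" or "wrist"; returns a dict with "pixels" (420x560x3 uint8, red, green, blue), "camera_matrix" (3x3 intrinsics, pixels), "k1" (the pictures are not rectified: a ray, as slopes to the right and down, at radius r is drawn at 1 + k1 r^2 times it, then the intrinsics apply), "xyz" and "orientation" of the camera in the world. Camera axes: x right, y down, z forward; pixel columns grow to the right and rows downward; lengths in mm; the calibration is good to about 2 mm. A picture is of the moment at which its call begins. There is no depth.
- r.hand_in(): hands the job in, once; it reports no verdict.
The state is a dict: "time": time; "joint_pos": joint angles; "qd": joint speeds; "joint_efforts": joint torques, N m; "tool_pos": TCP position; "tcp_rot": TCP orientation; "ft_force": force on the tool from outside, world axes, zero at the start; "wrist_torque": the same for the moment, N m; "finger_gap": finger opening in mm.
Only numpy, scipy, OpenCV 4.12 (cv2) and the standard library are available. Lean on these libraries where they do the work, as an engineer would, in place of code of your own. Each camera call takes 0.05 s, during which the arm holds its last target.

## Working session

There is one attempt and no reset: what is moved stays moved. The work goes in short steps, Python scripts to look and compute and a tool call to move; the robot and the scene stay as the last step left them, time stands still between calls to the robot, and variables do not carry over. Pictures are saved under pics/ and viewed, and the job is handed in when it is done.

Besides the shell and the picture viewer there is one more tool, called after "Request:" as name([rows], argument=value, ...), one row to a line, values as JSON. drive_tool: Moves the arm, as the interface text tells. Its arguments: {"type":"object","properties":{"moves":{"type":"array","items":{"type":"array"}},"fingers":{"type":"number"},"squeeze":{"type":"number"}},"required":["moves"]}

```bash
mkdir -p pics; cat > h.py <<'E'
from bench import r
import numpy as np,cv2,pickle
from scipy.spatial.transform import Rotation as R
def snap(n,f):
    s=r.snapshot(n); cv2.imwrite(f'pics/{f}.png',s['pixels'][:,:,::-1]); pickle.dump(s,open(f'{f}.pkl','wb')); return s
def load(f): return pickle.load(open(f'{f}.pkl','rb'))
def ray(s,u,v):
    K=np.array(s['camera_matrix']);k=s['k1']
    p=cv2.undistortPoints(np.array([[[u,v]]],float),K,np.array([k,0,0,0.]))[0,0]
    Rm=R.from_euler('xyz',s['orientation'],degrees=True).as_matrix()
    return np.array(s['xyz'],float),Rm@np.array([p[0],p[1],1])
def plane(s,u,v,z):
    o,d=ray(s,u,v); return o+d*(z-o[2])/d[2]
def tri(a,b):
    (o1,d1),(o2,d2)=a,b; d1=d1/np.linalg.norm(d1);d2=d2/np.linalg.norm(d2)
    t=np.linalg.lstsq(np.c_[d1,-d2],o2-o1,rcond=None)[0]
    p,q=o1+t[0]*d1,o2+t[1]*d2; return (p+q)/2,np.linalg.norm(p-q)
def proj(s,P):
    Rm=R.from_euler('xyz',s['orientation'],degrees=True).as_matrix()
    c=Rm.T@(np.array(P,float)-s['xyz']);x=c[:2]/c[2];x=x*(1+s['k1']*(x@x));K=np.array(s['camera_matrix'])
    return K[:2,:2]@x+K[:2,2]
E
python3 - <<'E'
from h import *
print(r.sense())
for n in('scene','top','wrist'):
    s=snap(n,n+'0');print(n,s['xyz'],s['orientation'],s['camera_matrix'],s['k1'])
E
```

```text
{'time': 0.0, 'joint_pos': array([ 6.20842868e+01,  7.51371370e+00,  8.53328240e+01, -6.01917027e-05,
        8.72596937e+01, -4.89252564e+00]), 'qd': array([ 0.07959385, -0.0498806 ,  0.08369144,  0.07910398,  0.02845506,
        0.03512164]), 'joint_efforts': array([ 1.04543757e-03, -5.69375432e+01, -5.00574911e+01, -1.07740232e-04,
        1.40252011e-02,  4.24634050e-05]), 'tool_pos': array([234.39137011, 551.75554772, 252.22494369]), 'tcp_rot': array([-1.79894150e+02, -9.00025243e-03,  1.56976807e+02]), 'ft_force': array([-0.4838246 , -0.09226779, -0.25202396]), 'wrist_torque': array([ 0.00394744, -0.00869975, -0.00491341]), 'finger_gap': 85.10918373815058}
scene [1053.88413189  303.91100014  952.60693796] [-144.68331116    0.15115715  115.43677039] [[507.71170232   0.         281.20319406]
 [  0.         507.71170232 210.12832852]
 [  0.           0.           1.        ]] -0.09090954356550553
top [396.82139185  48.57605097 863.01139705] [-173.41453643    0.28235507  -89.83261636] [[395.37444617   0.         277.97408267]
 [  0.         395.37444617 211.12415157]
 [  0.           0.           1.        ]] 0.020535020979319175
wrist [160.69588657 584.83439518 372.03937713] [1.61757569e+02 7.77025489e-02 6.69607422e+01] [[297.08758436   0.         279.07076279]
 [  0.         297.08758436 205.96250661]
 [  0.           0.           1.        ]] -0.011781656882431926
```

View pics/scene0.png

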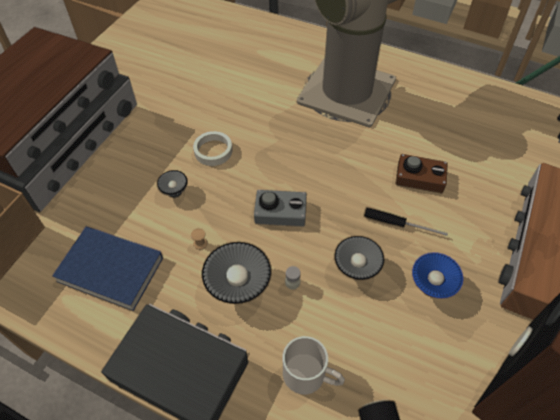

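View pics/top0.png

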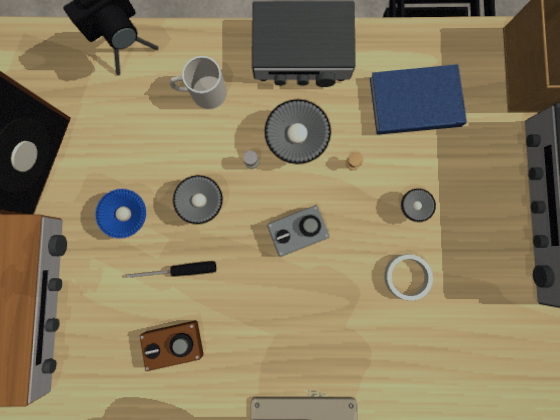

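View pics/wrist0.png

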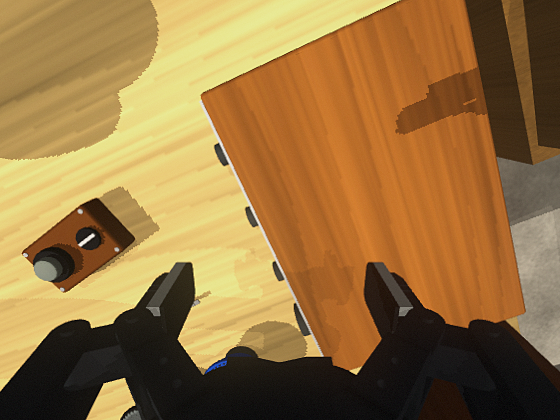

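The top view shows the possible targets:
- **Self-timer:** the grey box at (298,230) is the right one. The brown look-alike is at (171,346).
- **On the grey box:** the round grey button is at about (311,225). The black dial with a pointer, at (283,236), is not the button.
- **Loudspeakers:** large is at (298,132), medium at (198,200) and small at (418,205). The blue look-alike is at (121,214).

I choose the button at (311,225) and the grey medium unit at (198,200). I'll check both in close crops.

```bash
python3 - <<'E'
from h import *
t=load('top0')['pixels'][:,:,::-1];s=load('scene0')['pixels'][:,:,::-1]
def c(i,u,v,w=40): return cv2.resize(i[v-w:v+w,u-w:u+w],(380,290 if 0 else 380)[:2],interpolation=cv2.INTER_NEAREST)
a=[c(t,300,230),c(t,198,200),c(s,280,205),c(s,359,258)]
o=np.vstack([np.hstack(a[:2]),np.hstack(a[2:])]);cv2.imwrite('pics/crop1.png',cv2.resize(o,(600,600)))
E
```

```text
(no output)
```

View pics/crop1.png

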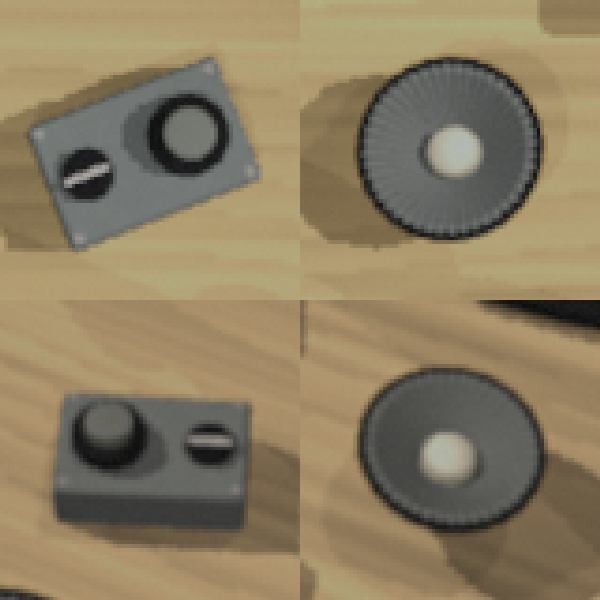

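The crops confirm the choice. The grey box has a plain grey button in a black collar at the right of the top view, and a pointer dial at the left. The medium unit is grey with a pale cap. Next I measure both with masks in two views.

```bash
python3 - <<'E'
from h import *
T,S=load('top0'),load('scene0')
def blob(s,u,v,w,f):
    i=s['pixels'].astype(int);m=f(i).astype(np.uint8)
    k=np.zeros_like(m);k[v-w:v+w,u-w:u+w]=m[v-w:v+w,u-w:u+w]
    n,l,st,c=cv2.connectedComponentsWithStats(k,connectivity=4);j=1+np.argmin([np.hypot(*(c[x]-(u,v)))-0.05*st[x,4] for x in range(1,n)])
    return c[j],st[j]
pale=lambda i:(i.min(2)>135)
grn=lambda i:(np.ptp(i,axis=2)<22)&(i.mean(2)>75)
dark=lambda i:(i.mean(2)<130)&(np.ptp(i,axis=2)<30)
for n,tu,su,z in(('med',(198,200),(359,259),48),('large',(298,132),(236,275),60),('small',(418,205),(172,184),36)):
    a,sa=blob(T,*tu,12,pale);b,sb=blob(S,*su,12,pale)
    p,e=tri(ray(T,*a),ray(S,*b));print(n,a.round(1),sa[4],b.round(1),sb[4],'tri',p.round(1),round(e,1),'plT',plane(T,*a,z).round(1),'plS',plane(S,*b,z).round(1))
for n,tu,su,w1,w2,z in(('rimmed',(198,200),(359,258),32,32,52),):
    for s,u in((T,tu),(S,su)):
        i=s['pixels'].astype(int);m=(dark(i)).astype(np.uint8);k=np.zeros_like(m);k[u[1]-30:u[1]+30,u[0]-30:u[0]+30]=m[u[1]-30:u[1]+30,u[0]-30:u[0]+30]
        cs=max(cv2.findContours(k,0,1)[0],key=cv2.contourArea);el=cv2.fitEllipse(cs)
        print('rim',el,plane(s,*el[0],z).round(1))
for s,u in((T,(310,225)),(S,(268,197))):
    g=s['pixels'].mean(2).astype(int);print(g[u[1]-11:u[1]+12,u[0]-13:u[0]+14])
# button top
a=(310.1,225.5);b=(267.2,197)
p,e=tri(ray(T,*a),ray(S,*b));print(p,e,plane(T,*a,58),plane(S,*b,58))
E
```

```text
med [198.9 199.6] 127 [357.4 258.6] 97 tri [515.5 219.2  41.5] 0.5 plT [514.6 217.7  48. ] plS [519.2 220.   48. ]
large [297.6 132.3] 272 [235.4 273.5] 245 tri [658.1  11.7  51.6] 0.3 plT [655.4  12.2  60. ] plS [661.9  14.2  60. ]
small [417.8 205.3] 46 [171.1 183.7] 24 tri [ 506.1 -242.7   30.2] 0.0 plT [ 505.4 -240.6   36. ] plS [ 509.6 -239.2   36. ]
rim ((197.16737365722656, 199.2616424560547), (47.424015045166016, 48.75009536743164), 62.34243392944336) [514.8 220.4  52. ]
rim ((359.0315856933594, 257.5689697265625), (42.60682678222656, 49.36732482910156), 106.31300354003906) [517.9 222.5  52. ]
[[115 116 117 116 116 114 113 112 112 106  98  95  92  90  93  98  99 107
  111 113 115 115 115 113 121 129 133]
 [115 116 116 116 111 103  99  96  91  81  61  55  48  39  46  63  71  84
  101 111 113 115 115 119 128 133 135]
 [117 117 111 106  95  80  71  56  33  26  28  28  23  27  26  26  27  43
   75  95 105 114 115 117 126 133 137]
 [106 107  95  85  82  69  56  34  26  23  26  23  30  25  26  27  22  28
   27  56  86 108 117 115 113 129 137]
 [ 85  84  85  83  74  44  26  28  24  
[... 4150 characters left out ...]
00  97  84  57  32  26  23  23  26  36  39  44  48  46  47  40  33
   24  21  19  15  22  46  65  73  73]
 [105 101  98  89  69  44  26  23  25  27  29  30  31  31  28  29  27  22
   19  18  19  20  35  58  68  73  72]
 [106 101  98  96  85  65  38  22  19  28  25  23  27  26  25  26  24  23
   21  17  18  26  50  66  71  73  74]
 [103 100 100  98  93  83  56  36  21  16  20  22  23  22  24  18  23  20
   19  20  26  45  61  71  72  71  72]
 [101 101 100  98  95  89  78  62  42  28  21  19  15  16  17  15  17  20
   27  34  43  61  70  72  71  70  74]]
[461.00551335 -13.95130501  54.2484774 ] 1.8308892197083722 [460.38071876 -12.80599037  58.        ] [463.74210902 -13.50466251  58.        ]
```

The medium cap is at about (516,219,48) and the button at about (462,-13,56–58). The two views agree within 3–5 mm. I close the fingers and travel high.

Request:
drive_tool([
  [[14,-36,0],0],
  [[28,-72,0],0],
  [[42,-108,0],0],
  [[57,-144,0],0],
  [[71,-180,0],0],
  [[85,-216,0],0],
  [[99,-252,0],0],
  [[113,-288,0],0],
], fingers=0, squeeze=20)

```text
time: 0.82
tool_pos: [347.7, 262.5, 253.1]
tcp_rot: [180.0, 0.0, 157.0]
ft_force: [1.2, -0.0, -0.7]
finger_gap: 0.1
```

Request:
drive_tool([
  [[14,-35,-5],0],
  [[28,-70,-20],0],
  [[42,-105,-35],0],
  [[57,-140,-50],0],
  [[71,-175,-65],0],
  [[85,-210,-80],0],
  [[100,-245,-93],0],
  [[114,-277,-93],0],
])

```text
time: 1.48
tool_pos: [460.0, -14.8, 157.1]
tcp_rot: [-179.9, -0.2, 156.9]
ft_force: [0.8, 0.5, -0.9]
finger_gap: 0.6
```

```bash
python3 - <<'E'
from h import *
s=r.sense();print(s['time'],s['tool_pos'],s['tcp_rot'],s['ft_force'],s['finger_gap'],s['qd'].round(1))
for n in('wrist','scene','top'): w=snap(n,n+'1')
w=load('wrist1');print(w['xyz'],w['orientation'],proj(w,(462,-13,57)))
E
```

```text
1.4833 [460.03837439 -14.76773975 157.06092111] [-179.9290363    -0.24084862  156.9437068 ] [ 0.8152226   0.53750527 -0.93389669] 0.5557044360069963 [-45.4  28.  -26.9   0.4  -1.8 -44.8]
[386.77543993  18.05948787 277.10038603] [1.61990363e+02 5.35548951e-02 6.69286826e+01] [280.47611292 217.79950412]
```

View pics/wrist1.png

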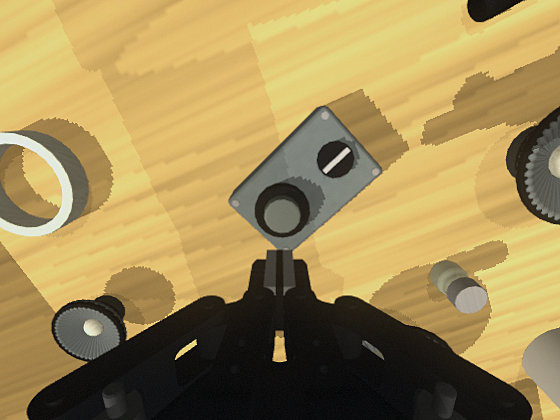

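View pics/scene1.png

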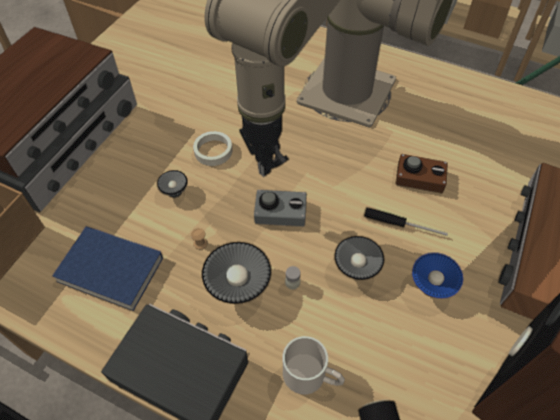

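The wrist view has the button at (284,213), but the arm was still settling. I look again at rest.

```bash
python3 - <<'E'
from h import *
w=snap('wrist','wrist2');s=r.sense();print(s['time'],s['tool_pos'],s['tcp_rot'],s['qd'].round(1))
i=w['pixels'].astype(int);m=((i.mean(2)>75)&(np.ptp(i,axis=2)<25)).astype(np.uint8)
n,l,st,c=cv2.connectedComponentsWithStats(m,connectivity=4)
for j in range(1,n):
    if st[j,4]>150 and 200<c[j][0]<370: print(st[j],c[j].round(1))
print(w['xyz'],w['orientation'],proj(w,(462,-13,57)))
E
```

```text
1.6833 [461.4184399  -13.56009476 159.87132192] [-1.79997207e+02 -6.94611918e-02  1.56828001e+02] [ 2.4 -1.2  0.7  0.3  0.3  0.5]
[ 228  104  153  147 7783] [307.1 173.6]
[321 144  28  27 214] [334.7 156.7]
[263 196  36  34 945] [280.9 212.3]
[388.19070188  18.21870114 279.48384089] [1.61813044e+02 1.13711441e-02 6.67197858e+01] [279.74781848 214.37513389]
```

View pics/wrist2.png

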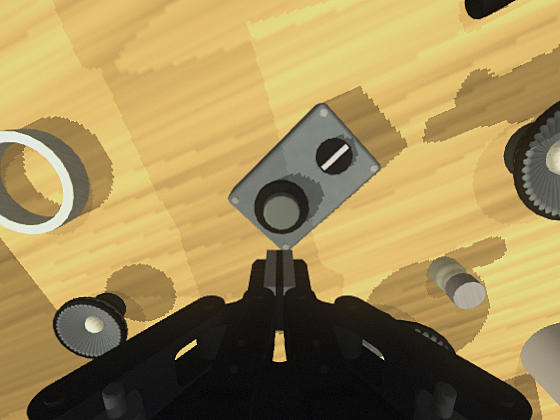

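The button is at (281,212) in the wrist view, 1–2 px from the prediction. I triangulate it against the top view.

```bash
python3 - <<'E'
from h import *
T,S,w=load('top0'),load('scene0'),load('wrist2')
a=(280.9,212.3)
print(plane(w,*a,58),tri(ray(w,*a),ray(T,310.1,225.5)),tri(ray(w,*a),ray(S,267.2,197)))
E
```

```text
[460.42705666 -11.33577221  58.        ] (array([460.62308687, -12.18290559,  56.94259597]), np.float64(1.440532193750731)) (array([461.74525823, -13.08520926,  55.15114281]), np.float64(2.786432087199412))
```

The button is at (461,-12,57) and the TCP is at (461.4,-13.6,159.9), so it stands right above. I descend to about 6 mm over it.

Request:
drive_tool([
  [[0,1,-15],0],
  [[0,1,-30],0],
  [[0,1,-45],0],
  [[0,1,-58],0],
  [[0,1,-67],0],
  [[0,1,-72],0],
  [[0,1,-74],0],
  [[0,1,-74],0],
])

```text
time: 2.35
tool_pos: [461.5, -11.3, 86.3]
tcp_rot: [180.0, -0.0, 157.0]
ft_force: [0.0, -0.0, 0.2]
finger_gap: 0.0
```

Request:
drive_tool([
  [[0,0,-2],0],
  [[0,0,-4],0],
  [[0,0,-6],0],
  [[0,0,-8],0],
  [[0,0,-9],0],
  [[0,0,-10],0],
  [[0,0,-10],0],
  [[0,0,-10],0],
])

```text
time: 3.02
tool_pos: [462.0, -11.8, 76.6]
tcp_rot: [180.0, 0.0, 157.0]
ft_force: [0.8, -0.3, 2.3]
finger_gap: -0.2
```

The tip is at z 54.6 with 2.3 N on it, so the button is partly pressed. I go on down to the stop.

Request:
drive_tool([
  [[0,0,-1],0],
  [[0,0,-2],0],
  [[0,0,-3],0],
  [[0,0,-3.5],0],
  [[0,0,-4],0],
  [[0,0,-4],0],
  [[0,0,-4],0],
  [[0,0,-4],0],
])

```text
time: 3.68
tool_pos: [462.1, -11.9, 73.8]
tcp_rot: [180.0, 0.0, 157.0]
ft_force: [-4.8, 0.6, 18.4]
finger_gap: 0.1
```

The force rose to 18 N, far above the spring's 4 N, and the motion stopped at tip z 51.8. That means the button is fully down. I hold briefly, then rise.

Request:
drive_tool([
  [[0,0,0],0],
  [[0,0,0],0],
  [[0,0,0],0],
  [[0,0,5],0],
  [[0,0,15],0],
  [[0,0,35],0],
  [[0,0,60],0],
  [[0,0,80],0],
])

```text
time: 4.35
tool_pos: [460.9, -11.7, 153.3]
tcp_rot: [-180.0, -0.1, 157.0]
ft_force: [0.2, -0.7, 0.8]
finger_gap: 0.1
```

```bash
python3 - <<'E'
from h import *
w=snap('wrist','wrist3');s=r.sense();print(s['time'],s['tool_pos'],s['ft_force'])
E
```

```text
4.4 [463.39283331 -11.9863232  157.7650283 ] [2.75941315 0.50015781 2.7018594 ]
```

View pics/wrist3.png

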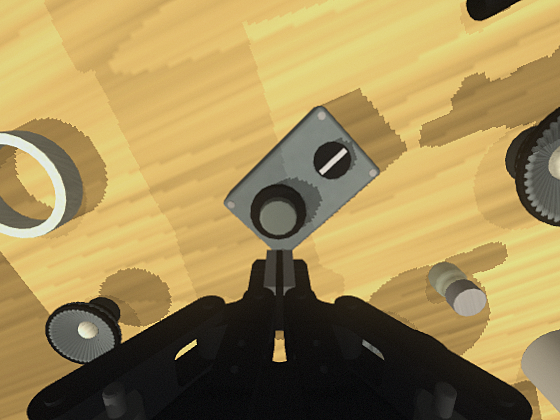

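The button is up again, at (277,214). I move high over the medium unit.

Request:
drive_tool([
  [[9,37,8],0],
  [[18,74,8],0],
  [[27,111,8],0],
  [[36,148,8],0],
  [[44,185,8],0],
  [[51,215,8],0],
  [[54,230,8],0],
  [[54,231,8],0],
])

```text
time: 5.07
tool_pos: [515.2, 221.8, 159.9]
tcp_rot: [-180.0, -0.1, 157.2]
ft_force: [0.4, -0.0, -0.4]
finger_gap: 0.0
```

Request:
drive_tool([
  [[0,0,0],0],
  [[0,0,0],0],
  [[0,0,0],0],
  [[0,0,0],0],
  [[0,0,0],0],
  [[0,0,0],0],
  [[0,0,0],0],
  [[0,0,0],0],
])

```text
time: 5.73
tool_pos: [515.7, 219.0, 160.4]
tcp_rot: [180.0, 0.0, 157.0]
ft_force: [0.0, 0.3, -0.1]
finger_gap: -0.1
```

```bash
python3 - <<'E'
from h import *
w=snap('wrist','wrist4');s=r.sense();print(s['time'],s['tool_pos'],s['ft_force'])
i=w['pixels'].astype(int);m=(i.min(2)>135).astype(np.uint8)
n,l,st,c=cv2.connectedComponentsWithStats(m,connectivity=4)
for j in range(1,n):
    if st[j,4]>100 and np.ptp(i[l==j].mean(0))<45:
        print(st[j],c[j].round(1),plane(w,*c[j],48).round(1),*tri(ray(w,*c[j]),ray(load('top0'),198.9,199.6)))
print(proj(w,(516,220,48)))
E
```

```text
5.7833 [515.64318061 219.07405996 160.34453091] [ 0.46530752 -0.21092619 -0.1396332 ]
[434  77  43  35 928] [457.6  92.2] [482.8 377.   48. ] [422.82378154 121.0345786  521.35286187] 46.53653078451163
[263 191  34  32 822] [279.6 206.2] [512.7 222.3  48. ] [516.75390178 220.47983228  34.43568084] 0.26697722696977
[ 44 196  20  23 143] [ 53.2 206.7] [439.6  49.5  48. ] [465.85466498 186.5245737  212.05830337] 50.191685170370796
[278.64150908 210.69531529]
```

View pics/wrist4.png

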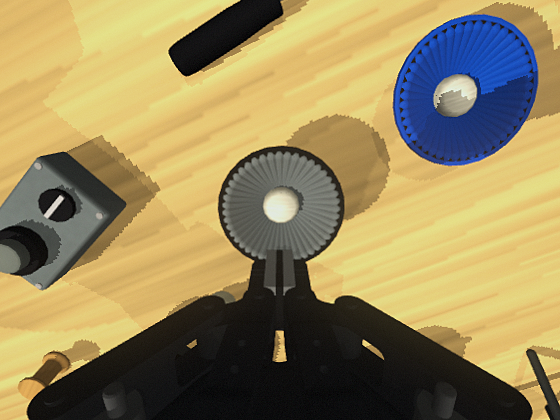

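The grey medium unit is right ahead, with its cap at (280,206); the blue one is off to the right at (457,95). The cap's xy is about (515,220.5), within 3 mm across the views. I descend to put the tips about 21 mm above the cap.

Request:
drive_tool([
  [[-1,1,-12],0],
  [[-1,1,-25],0],
  [[-1,1,-38],0],
  [[-1,1,-50],0],
  [[-1,1,-59],0],
  [[-1,1,-65],0],
  [[-1,1,-68],0],
  [[-1,1,-69],0],
])

```text
time: 6.45
tool_pos: [514.3, 220.1, 90.4]
tcp_rot: [-180.0, -0.0, 157.0]
ft_force: [0.7, 0.8, 0.0]
finger_gap: 0.2
```

Request:
drive_tool([
  [[0,0,0],0],
  [[0,0,0],0],
  [[0,0,0],0],
  [[0,0,0],0],
  [[0,0,0],0],
  [[0,0,0],0],
  [[0,0,0],0],
  [[0,0,0],0],
])

```text
time: 7.12
tool_pos: [514.6, 220.2, 91.3]
tcp_rot: [180.0, 0.0, 157.0]
ft_force: [0.6, 0.6, 0.9]
finger_gap: 0.1
```

Request:
drive_tool([
  [[0,0,0],0],
  [[0,0,0],0],
  [[0,0,0],0],
  [[0,0,0],0],
  [[0,0,0],0],
  [[0,0,0],0],
  [[0,0,0],0],
  [[0,0,0],0],
])

```text
time: 7.78
tool_pos: [514.6, 220.2, 91.3]
tcp_rot: [-180.0, -0.0, 157.0]
ft_force: [-1.2, 1.6, -0.3]
finger_gap: 0.2
```

```bash
python3 - <<'E'
from h import *
for n in('wrist','scene','top'): w=snap(n,n+'5')
s=r.sense();print(s['time'],s['tool_pos'],s['ft_force'])
a=[cv2.imread(f'pics/{f}.png') for f in('scene5','wrist5')]
cv2.imwrite('pics/c5.png',np.hstack([cv2.resize(a[0][160:340,270:450],(400,400)),cv2.resize(a[1][100:330,165:395],(400,400))]))
d=np.abs(load('top0')['pixels'].astype(int)-load('top5')['pixels']).max(2);
d=np.abs(load('scene0')['pixels'].astype(int)-load('scene5')['pixels']).max(2);cv2.imwrite('pics/d5.png',(d>50).astype(np.uint8)*255)
E
```

```text
7.9333 [514.62927749 220.21386623  91.28285964] [-0.40659807 -0.46490342 -1.07482433]
```

View pics/c5.png

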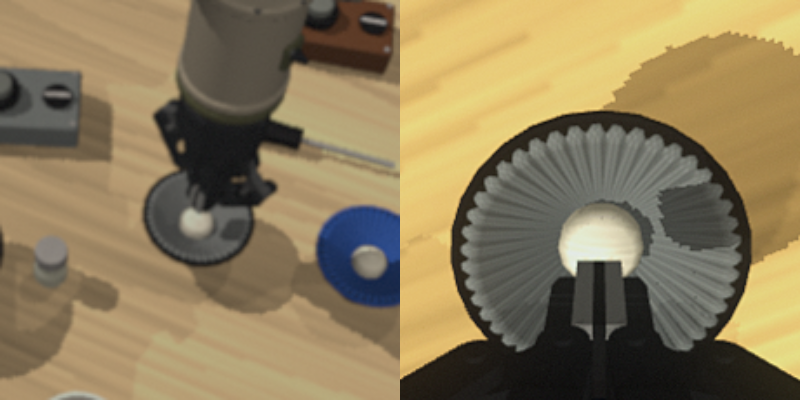

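View pics/top5.png

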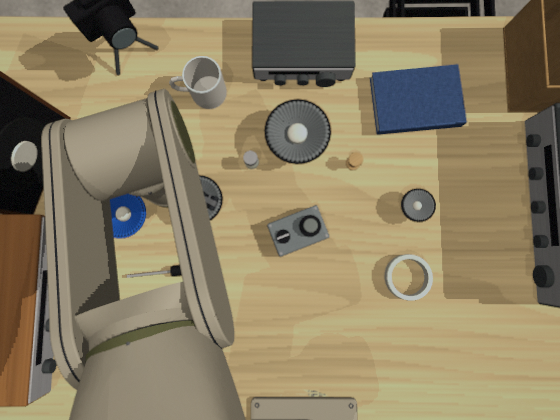

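View pics/scene5.png

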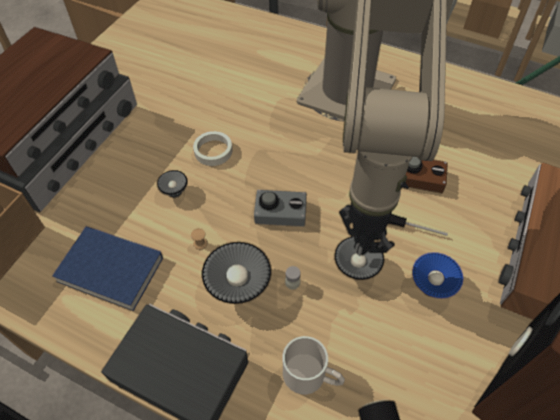

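The fingertips hover over the medium cap, seen at (359,258) in the scene view. Button, speakers and loose things are unchanged. I complete the hold.

Request:
drive_tool([
  [[0,0,0],0],
  [[0,0,0],0],
  [[0,0,0],0],
  [[0,0,0],0],
  [[0,0,0],0],
  [[0,0,0],0],
  [[0,0,0],0],
  [[0,0,0],0],
])

```text
time: 8.6
tool_pos: [514.6, 220.2, 91.3]
tcp_rot: [-180.0, -0.0, 157.0]
ft_force: [-0.4, 0.5, -0.0]
finger_gap: -0.3
```

Request:
drive_tool([
  [[0,0,0],0],
  [[0,0,0],0],
  [[0,0,0],0],
  [[0,0,0],0],
  [[0,0,0],0],
  [[0,0,0],0],
  [[0,0,0],0],
  [[0,0,0],0],
])

```text
time: 9.27
tool_pos: [514.6, 220.2, 91.3]
tcp_rot: [-180.0, -0.0, 157.0]
ft_force: [0.4, -1.3, -0.5]
finger_gap: 0.0
```

Request:
drive_tool([
  [[0,0,0],0],
  [[0,0,0],0],
  [[0,0,0],0],
  [[0,0,0],0],
  [[0,0,0],0],
  [[0,0,0],0],
  [[0,0,0],0],
  [[0,0,0],0],
])

```text
time: 9.93
tool_pos: [514.6, 220.2, 91.3]
tcp_rot: [180.0, -0.0, 157.0]
ft_force: [-0.6, 0.3, -0.0]
finger_gap: -0.1
```

Request:
drive_tool([
  [[0,0,0],0],
  [[0,0,0],0],
  [[0,0,0],0],
  [[0,0,0],0],
  [[0,0,0],0],
  [[0,0,0],0],
  [[0,0,0],0],
  [[0,0,0],0],
])

```text
time: 10.6
tool_pos: [514.6, 220.2, 91.3]
tcp_rot: [180.0, -0.0, 157.0]
ft_force: [0.1, 0.3, 0.0]
finger_gap: -0.1
```

```bash
python3 - <<'E'
from h import *
s=r.sense();print(s['time'],s['tool_pos'],s['ft_force'])
print(r.hand_in())
E
```

```text
10.6 [514.62058169 220.2449426   91.29990029] [0.0545897  0.26819702 0.01023113]
the job is handed in; nothing more can be done
None
```

I pressed the grey self-timer's button to its stop with the closed fingertips: 18 N at the wrist, against a spring of about 4 N. After I let go, the wrist picture showed it up again. I then held the fingertips over the grey medium loudspeaker's cap for about 4 s and handed in at 10.6 s, still pointing.

- **Final position:** the TCP was at (514.6, 220.2, 91.3) mm. That puts the tips about 21 mm above the cap, using the stated cap height of 48 mm, and within about 3 mm of its measured middle.
- **Contact:** the wrist force was near zero at the end. In the last pictures nothing appeared to have moved, though the arm hid part of the table in the top view.
- **Disagreement:** triangulating the cap gave heights of 34–41 mm, lower than the stated 48 mm. The angle between the views was poor and the cap's dome was unevenly lit, so I used the stated height. The views agreed on its horizontal position within about 5 mm.

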